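# Seat a lino block in the corner of a sloping carving board

## Robot

A 6-joint arm with a two-finger parallel gripper is mounted at the origin on the work surface. World frame = base frame: x ahead of the robot, y to its left, z up, the work surface at z = 0. Lengths are in m, angles in rad, forces in N, time in s.
With the tool pointing down it reaches from about 0.375 to 0.75 m from the base axis. Payload 9 kg.
Tool frame: the origin (TCP) lies on the centre line of the jaws, within the pads' length; the fingertips stand 19 mm ahead of it and the grasp point (between the pads) is the TCP (ctrl.tip_reach is the distance from the TCP to the fingertips, in m); z points along the fingers, y is the line along which they close (so a half turn about z gives the same grasp; the last joint's range is limited). The gripper opens to 85 mm and grips with 20 to 120 N. Pads are 22 mm wide; open, the fingers measure 114 mm over their backs; the gripper's body (76 mm by 85 mm) begins 54 mm behind the grasp point. The pads swing forward as they close: fully open they stand 13 mm farther back than shut.
Start: joints at [0.948, 0.104, 0.097, 1.564, 0, 1.353], TCP at [0.236, 0.552, 0.25] pointing down, gripper open.
Joint ranges: [-2.99, 2.99], [-0.84, 1.86], [-1.1, 1.16], [-1.84, 2.11], [-1.51, 1.56], [-3.14, 3.14]. Speed limits (rad/s): [2.22, 2.22, 2.57, 3.14, 3.14, 3.14].

## Interface

Orientations are given as a unit quaternion [w, x, y, z].
In Python, from workcell import ctrl gives the robot as it stands. The module is installed in compiled form; this text tells all that it offers.
- The arm moves only by the tool arm_command, never from a script. Its arguments are lists of equal length, an entry for each row: "travel": the shift along the tool's x, y, z in units of 30 mm (1.0 is 30 mm), a list of three; "rot": the turn, a rotation vector about the tool's x, y, z in units of 6 degrees (1.0 is 6 degrees), a list of three; "jaw": the closure, from 0 (fully open) to 1 (shut). A call has 1 to 20 rows; each row is the pose to reach, as a shift and turn from the pose commanded when the call began, along the tool's axes at that moment; what a row does not reach only later rows make up. A row lasts 1/12 s, in which the tool goes at most 41.7 mm and 7.16 degrees, less where a joint would pass 70% of its speed; a pose out of reach is approached as far as the arm can. A call with a gripper value outside its range is refused whole. The fingers move at their own pace and stop on an object; "grip_force" is the grip in N (left out, the last holds). Time passes only in rows, so rows that repeat a pose let the fingers close. It gives the time, the measured TCP pose, the force and the opening at its end, in the units of the state.
- ctrl.sense(): the state, without advancing time (a new reading comes with each control period).
- ctrl.get_image(name): name is "scene" or "top"; returns a dict with "color" (420x560x3 uint8, red, green, blue), "intrinsics" (3x3 intrinsics, pixels), "xyz" and "attitude" of the camera in the world. Camera axes: x right, y down, z forward; pixel columns grow to the right and rows downward; lengths in m; the calibration is good to about 2 mm. A picture is of the moment at which its call begins. There is no depth.
- ctrl.job_done(): hands the job in, once; it reports no verdict.
Trained networks look in the newest picture that a camera, given by its name, has taken for a name from the list of things; names that differ only in an ending like _2 or _b are one class to them, and where a whole thing is asked for, a point or a joint stands for the part that bears it (a point fixed in the world has none). Each returns a list of dicts, best first, with "score" (0 to 1); they miss things now and then, are a little off and sometimes report something else, mostly with a low value. They report only what shows in the picture. A call takes as long as a camera call. They do not tell look-alikes from the thing itself.
- ctrl.spot_in(label, camera): "bbox" ([centre column, centre row, width, height] in pixels, round what is visible of it).
The state is a dict: "clock": time; "joint_pos": joint angles; "qd": joint speeds; "tau": joint torques, N m; "ee_pos": TCP position; "tcp_rot": TCP orientation; "wrist_force": force on the tool from outside, world axes, zero at the start; "wrist_torque": the same for the moment, N m; "grip_width": opening from 0.0 (shut) to 1.0 (fully open).
Only numpy, scipy, OpenCV 4.12 (cv2) and the standard library are available. Lean on these libraries where they do the work, as an engineer would, in place of code of your own. Each camera call takes 0.05 s, during which the arm holds its last target. There are 200 camera calls.

## Task

Get the big lino block ready for cutting: slide it up the sloping carving board until it sits snugly in the corner, square against both the top stop and the side rail, and leave it there. Keep it on the board as you slide it, and leave the other things on the desk where they are.

Things in the scene. Friction and masses are not known exactly. Their poses are not given: they have to be found in the camera images.
- board_middle (a point): Middle of the face of the sloping carving board: fixed plywood, 310 mm long (up the slope), 280 mm wide, face tilted 9 degrees, its low edge (18 mm above the desk) nearer the robot, its high edge at 66 mm. Axes: x up the slope, y across to the left, z out of the face. The low and right edges are bare; a top stop and a side rail are screwed on the high end and the left side.
- stop_corner (a point): The inner corner, on the board's face, where top stop and side rail meet (120 mm up, 115 mm left of the board's middle); same axes. Both are wooden battens 25 mm wide, standing 18 mm above the face, in an L: the stop (its inner face square to x) runs right across the high end; the rail (inner face square to y) runs 180 mm down the slope from here.
- lino_block: The big lino block, loose on the board: grey-brown lino on fibreboard, 105 mm (x) by 150 mm (y) by 23 mm thick, about 0.3 kg, a hare drawn on top. Origin: its centre, at half thickness; z out of the drawn face. It starts low on the board, within 20 degrees of square, +x edge towards the stop; friction keeps it where it is left. Home: centre 52.5 mm below the stop, 75 mm right of the rail.
- gouge: A lino gouge with a wooden handle, 139 mm long, 27 mm high, lying on the desk to the left of the board; to be left alone. Origin under the joint of handle and blade, on the desk.
- ink_roller: A rubber ink roller with a wooden handle, 185 mm long, 96 mm wide, 38 mm high, lying on the desk to the right of the board; to be left alone. Origin on the desk, near its middle.
- ink_tub: A round tub of ink, 72 mm across and 58 mm high, standing on the desk to the right of the board's low end; to be left alone. Origin under its centre.
- small_block: A smaller lino block, 75 x 100 x 23 mm, lying flat on the desk to the left of the board; to be left alone. Origin under its centre.
- baren: A round hand-rubbing pad, 112 mm across and 40 mm high with its bar handle, on the desk to the left of the board's low end; to be left alone. Origin under its centre.
- mug: A mug, 80 mm across and 90 mm high, with a handle, on the desk to the right of the board's low end; to be left alone. Origin under its centre.
There are look-alikes about, which are no part of the job. What is shaped like the lino_block but red or yellow is not meant.

How it is judged:
At the end, for the whole second after the job is handed in: The big block lies flat and at rest on the board, in the corner: its centre within 5 mm of where it is with the block touching the top stop (up the slope) and within 5 mm of where it is with the block touching the side rail (across), and turned less than 0.05 rad (3 degrees) from square (x of lino_block in the frame of stop_corner between -0.0575 and -0.049 m and y of lino_block in the frame of stop_corner between -0.08 and -0.0715 m and z of lino_block in the frame of stop_corner between 0.0075 and 0.0155 m and angle between the x axis of lino_block and the x axis of stop_corner, either way round below 0.05 rad and linear speed of lino_block below 0.01 m/s).
It fails at once if the big block is lifted more than 15 mm off the board's face (z of lino_block in the frame of stop_corner above 0.0265 m).
It fails at once if one of the other things (gouge, ink roller, ink tub, small block, baren, mug) is shifted by more than 25 mm (distance of any of gouge, ink_roller, ink_tub, small_block, baren, mug from where it was at the start of the episode above 0.025 m).
It also fails if it takes over 42 s, if anything falls off the work surface, if the arm or the gripper's body presses on something with over 40 N, if the wrist force passes 120 N, or if a joint passes its speed limit or range.

## Working session

There is one attempt and no reset: what is moved stays moved. The work goes in short steps, Python scripts to look and compute and a tool call to move; the robot and the scene stay as the last step left them, time stands still between calls to the robot, and variables do not carry over. Pictures are saved under pics/ and viewed, on a budget of 10 in all, crops included, one or two more only if the job needs it, and the job is handed in when it is done.

Besides the shell and the picture viewer there is one more tool, called after "Call:" as name(argument=value, ...) on one line, values as JSON. arm_command: Moves the arm, as the interface text tells. Its arguments: {"type":"object","properties":{"travel":{"type":"array"},"rot":{"type":"array"},"jaw":{"type":"array"},"grip_force":{"type":"number"}},"required":["travel","rot","jaw"]}

```bash
mkdir -p pics
cat > h.py <<'E'
import numpy as np, cv2
from scipy.spatial.transform import Rotation as R
from workcell import ctrl
def cam(n):
    d=ctrl.get_image(n); a=np.array(d["attitude"],float)
    M=a if a.shape==(3,3) else R.from_quat(a,scalar_first=True).as_matrix()
    return d["color"],np.array(d["intrinsics"]),np.array(d["xyz"]),M
def ray(K,M,u,v):
    d=M@np.linalg.solve(K,[u,v,1.]); return d/np.linalg.norm(d)
def proj(K,t,M,p):
    c=M.T@(np.asarray(p,float)-t); q=K@c; return q[:2]/q[2]
E
python3 - <<'E'
from h import *
print(ctrl.sense(), ctrl.tip_reach)
for n in("scene","top"):
    c,K,t,M=cam(n); cv2.imwrite(f"pics/{n}0.png",c[:,:,::-1]); print(n,K.tolist(),t,M.round(4).tolist())
    for l in("lino_block","board_middle","stop_corner"):
        print(l,ctrl.spot_in(l,n))
E
```

```text
{'clock': 0.0, 'joint_pos': array([ 9.48257935e-01,  1.04693830e-01,  9.64489000e-02,  1.56388739e+00,
       -4.15008992e-06,  1.35310613e+00]), 'qd': array([ 7.40436658e-05, -1.22460648e-03, -5.88387096e-04, -3.54343191e-04,
       -7.11857892e-04,  1.05078743e-03]), 'tau': array([-1.04662042e-03, -5.56934452e+01,  5.03644896e+01,  1.72174576e-02,
       -3.74142646e-04,  5.11621721e-06]), 'ee_pos': array([0.23612916, 0.55124473, 0.2495143 ]), 'tcp_rot': array([-2.70557301e-04,  2.01044475e-01,  9.79581887e-01, -6.10754606e-04]), 'wrist_force': array([-1.47805076, -0.02985318, -0.02933842]), 'wrist_torque': array([ 0.04138607, -0.01516302, -0.01833342]), 'grip_width': 0.9978215833078085} 0.019
scene [[425.7434062379079, 0.0, 279.06055258885397], [0.0, 425.7434062379079, 213.13305058768702], [0.0, 0.0, 1.0]] [1.18855034 0.15034237 0.8635996 ] [[-0.2443, 0.7655, -0.5953], [0.9697, 0.1975, -0.1439], [0.0074, -0.6124, -0.7905]]
lino_block [{'bbox': [446.2, 260.6, 76.6, 64.3], 'score': 0.91}, {'bbox': [268.9, 220.9, 67.5, 36.0], 'score': 0.9}, {'bbox': [394.9, 324.6, 79.4, 67.7], 'score': 0.73}]
board_middle [{'bbox': [269.9, 247.8, 130.9, 117.5], 'score': 0.57}]
stop_corner [{'bbox': [272.4, 246.5, 135.4, 114.7], 'score': 0.73}]
top [[385.07958554071394, 0.0, 274.6505584554045], [0.0, 385.07958554071394, 211.60922736043582], [0.0, 0.0, 1.0]] [0.49488301 0.03350625 0.94343537] [[0.0256, -0.9928, 0.1167], [-0.9996, -0.0244, 0.0114], [-0.0084, -0.1169, -0.9931]]
lino_block [{'bbox': [125.1, 218.3, 76.2, 52.3], 'score': 0.84}, {'bbox': [302.9, 213.8, 77.4, 60.4], 'score': 0.78}, {'bbox': [173.1, 142.4, 60.6, 44.8], 'score': 0.64}]
board_middle [{'bbox': [298.4, 198.5, 145.6, 163.3], 'score': 0.63}]
stop_corner [{'bbox': [296.5, 199.4, 149.8, 159.4], 'score': 0.86}]
```

View pics/scene0.png

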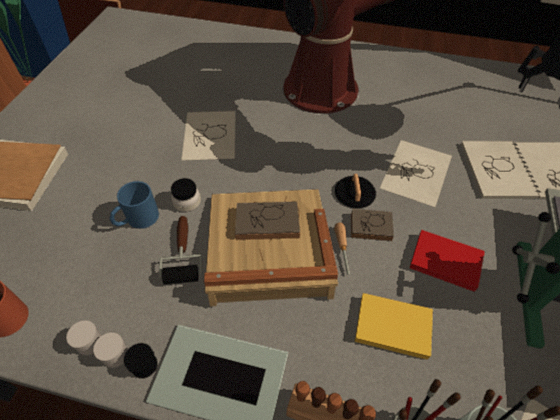

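View pics/top0.png

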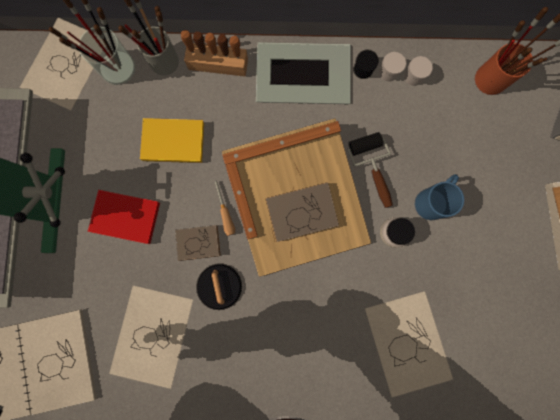

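The lino-block-shaped candidates, as scene/top pixels:
- Grey-brown block on the board: (268,220)/(303,213). It is the right colour, has the hare and lies on the board, so I choose it.
- Red block: (446,260)/(125,218). Look-alike.
- Yellow block: (395,325)/(173,142). Look-alike.
- Small grey block on the desk: (372,224)/(198,243). Not meant.

The board is turned about 14° clockwise in the top view. Its stop is at the far end and its rail is on the left. I'll check the choice in close crops.

Run:
```python
import cv2
def crop(n,x0,y0,x1,y1,s):
    c=cv2.imread(f"pics/{n}0.png")[y0:y1,x0:x1]; c=cv2.resize(c,None,fx=s,fy=s,interpolation=cv2.INTER_CUBIC)
    c=cv2.convertScaleAbs(c,alpha=1.3)
    for x in range((x0//10+1)*10,x1,10): cv2.putText(c,str(x),((x-x0)*s,10),0,.35,(0,255,255)); cv2.line(c,((x-x0)*s,12),((x-x0)*s,18),(0,255,255))
    for y in range((y0//10+1)*10,y1,10): cv2.putText(c,str(y),(0,(y-y0)*s+4),0,.35,(0,255,255)); cv2.line(c,(24,(y-y0)*s),(30,(y-y0)*s),(0,255,255))
    cv2.imwrite(f"pics/{n}0c.png",c); print(c.shape)
crop("top",215,115,375,280,3.6) if 0 else crop("top",215,130,375,280,4)
crop("scene",195,182,345,305,4)
```

```text
(600, 640, 3)
(492, 600, 3)
```

View pics/top0c.png

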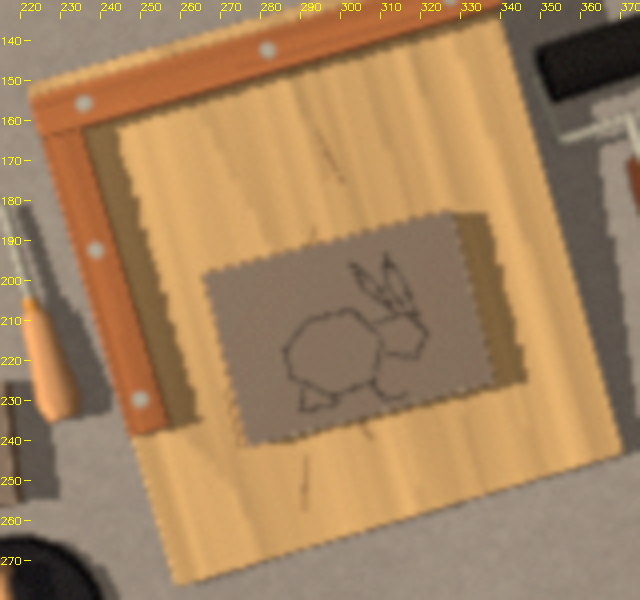

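View pics/scene0c.png

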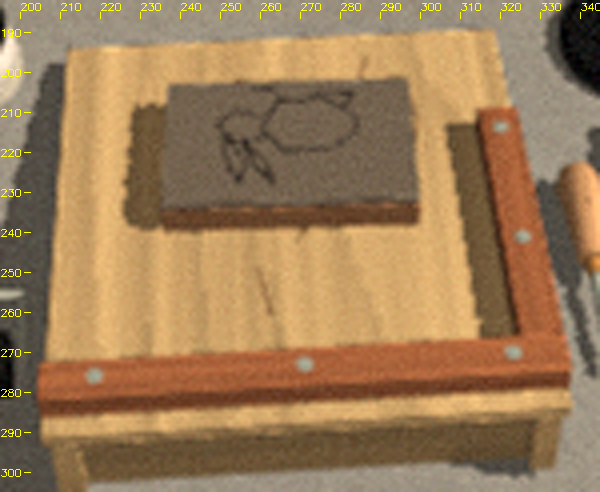

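The crops confirm the grey-brown block with the hare on the board. In the top view its top-face corners are at about (266,198), (327,183), (338,227) and (277,241), and it is turned only slightly from square to the board. Next I fit the board and block models to both views.

```bash
cat > fit.py <<'E'
from h import *
from scipy.optimize import least_squares
T=np.array; h=.018
# board-frame points (middle of face)
P=dict(ll=(-.155,.14,0),lr=(-.155,-.14,0),rlo=(-.06,.14,h),rli=(-.06,.115,h),ci=(.12,.115,h),sol=(.145,.14,h),sir=(.12,-.14,h),sor=(.145,-.14,h))
top=dict(ll=(180,585),lr=(622,453),rlo=(132,437),rli=(166,430),ci=(84,128),sol=(30,97),sir=(500,17))
sce=dict(lr=(68,50),ll=(494,30),rlo=(515,108),rli=(481,112),ci=(521,340),sir=(40,365),sor=(40,402),sol=(570,375))
B=[(.0525,.075),(.0525,-.075),(-.0525,-.075),(-.0525,.075)]
bt=[(204,273),(447,211),(494,388),(247,446)]; bs=[(417,200),(162,207),(168,86),(407,78)]
f=lambda p,x0,y0:T([x0,y0])+(T(p)+.5)/4-.5
if __name__=="__main__":
    C={n:cam(n)[1:] for n in("top","scene")}
    for b in range(4):
        o=[];
        A=np.zeros((3,3));q=np.zeros(3)
        for n,p in(("top",f(bt[b],215,130)),("scene",f(bs[b],195,182))):
            K,t,M=C[n];d=ray(K,M,*p);S=np.eye(3)-np.outer(d,d);A+=S;q+=S@t
        print("blk corner",np.linalg.solve(A,q).round(4))
    def brd(p): return R.from_euler('ZY',[p[3],-p[4]]).as_matrix(),T(p[:3])
    def res(p):
        Rb,tb=brd(p); r=[]
        for n,D,o in(("top",top,(215,130)),("scene",sce,(195,182))):
            K,t,M=C[n]
            for k,v in D.items(): r.append(proj(K,t,M,tb+Rb@T(P[k]))-f(v,*o))
        return T(r).ravel()
    s=least_squares(res,[.5,0,.042,-.25,np.radians(9)],loss='soft_l1'); p=s.x
    print("board",p.round(4),"tilt",np.degrees(p[4]),"rms",np.sqrt((res(p)**2).mean())); print(res(p).reshape(-1,2).round(1).tolist())
    Rb,tb=brd(p)
    def rb(q):
        c,s_=np.cos(q[2]),np.sin(q[2]);r=[]
        for n,D,o in(("top",bt,(215,130)),("scene",bs,(195,182))):
            K,t,M=C[n]
            for (x,y),v in zip(B,D): r.append(proj(K,t,M,tb+Rb@T([q[0]+c*x-s_*y,q[1]+s_*x+c*y,q[3]]))-f(v,*o))
        return T(r).ravel()
    s=least_squares(rb,[-.05,0,0,.023]);print("block in board x,y,yaw(deg),ztop",s.x[:2].round(4),np.degrees(s.x[2]),s.x[3],"rms",np.sqrt((s.fun**2).mean()))
    np.save("board.npy",p); np.save("block.npy",s.x)
E
python3 fit.py
```

```text
blk corner [0.6294 0.0638 0.0674]
blk corner [ 0.6694 -0.076   0.0657]
blk corner [ 0.5689 -0.1063  0.0463]
blk corner [0.5313 0.0365 0.0534]
board [ 0.6356 -0.0084  0.0385  0.3123  0.1541] tilt 8.8304669199222 rms 0.7894101432458613
[[-0.8, 0.9], [0.8, 0.5], [-0.3, 0.6], [1.5, -0.7], [-0.0, 0.2], [-0.1, 0.5], [1.4, -2.6], [0.4, 0.2], [0.6, 0.4], [0.9, 0.3], [-0.7, -0.2], [-0.2, 0.0], [0.1, 0.2], [-0.6, 0.4], [1.1, -0.1]]
block in board x,y,yaw(deg),ztop [-0.0347 -0.0004] -2.0951215775118244 0.024323851320309297 rms 0.7740178989917404
```

The fit agrees with the text. The board's tilt comes out at 8.8° (9° expected), its middle at z≈0.0385 (0.042 expected), and the block's top 24 mm above the face (23 expected). The block is about 102 mm below home and 40 mm right of it.

I'll push with two open fingers: up the slope from the low edge, then across from the right edge. The first move is to a hover above the bare low strip of the board.

```bash
cat > goal.py <<'E'
import sys
from h import *
p=np.load("board.npy"); th=np.radians(9)
Rb=R.from_euler('ZY',[p[3],-th]).as_matrix(); tb=p[:3]
def inb(): # tip centre (19 mm ahead) in board frame, yaw of tool y from board y
    s=ctrl.sense(); Q=R.from_quat(s["tcp_rot"],scalar_first=True).as_matrix()
    t=Rb.T@(s["ee_pos"]+.019*Q[:,2]-tb); y=Rb.T@Q[:,1]
    print("t %.2f tip in board"%s["clock"],t.round(4),"tool y dir deg %.2f"%np.degrees(np.arctan2(y[1],y[0])),"z.n %.4f"%-(Rb.T@Q[:,2])[2],"F board",(Rb.T@s["wrist_force"]).round(1),"grip",round(s["grip_width"],3),"q",s["joint_pos"].round(2))
    return s,Q
if __name__=="__main__":
    s,Q=inb()
    a=list(map(float,sys.argv[1:])) # x y h ydir(deg)
    if a:
        c,w=np.cos(np.radians(a[3])),np.sin(np.radians(a[3]))
        y=np.array([c,w,0]);z=np.array([0,0,-1.]);G=Rb@np.c_[np.cross(y,z),y,z]
        tcp=tb+Rb@np.array(a[:3])-.019*G[:,2]
        print("tcp goal",tcp.round(4),"travel",(Q.T@(tcp-s["ee_pos"])/.03).round(3),"rot",(R.from_matrix(Q.T@G).as_rotvec(degrees=True)/6).round(3))
E
python3 goal.py -0.12 0 0.1 90
```

```text
t 0.50 tip in board [-0.1752  0.6556  0.2229] tool y dir deg 49.26 z.n 0.9877 F board [-0.  -0.6 -0.5] grip 1.0 q [0.95 0.1  0.1  1.56 0.   1.35]
tcp goal [ 0.5051 -0.0506  0.1373] travel [-16.139 -14.921   3.766] rot [-0.537 -1.435 -6.833]
```

Call:
arm_command(travel=[[-16.14, -14.92, 3.77], [-16.14, -14.92, 3.77], [-16.14, -14.92, 3.77], [-16.14, -14.92, 3.77], [-16.14, -14.92, 3.77], [-16.14, -14.92, 3.77], [-16.14, -14.92, 3.77], [-16.14, -14.92, 3.77], [-16.14, -14.92, 3.77], [-16.14, -14.92, 3.77], [-16.14, -14.92, 3.77], [-16.14, -14.92, 3.77], [-16.14, -14.92, 3.77], [-16.14, -14.92, 3.77], [-16.14, -14.92, 3.77], [-16.14, -14.92, 3.77], [-16.14, -14.92, 3.77], [-16.14, -14.92, 3.77], [-16.14, -14.92, 3.77], [-16.14, -14.92, 3.77]], rot=[[-0.54, -1.43, -6.83], [-0.54, -1.43, -6.83], [-0.54, -1.43, -6.83], [-0.54, -1.43, -6.83], [-0.54, -1.43, -6.83], [-0.54, -1.43, -6.83], [-0.54, -1.43, -6.83], [-0.54, -1.43, -6.83], [-0.54, -1.43, -6.83], [-0.54, -1.43, -6.83], [-0.54, -1.43, -6.83], [-0.54, -1.43, -6.83], [-0.54, -1.43, -6.83], [-0.54, -1.43, -6.83], [-0.54, -1.43, -6.83], [-0.54, -1.43, -6.83], [-0.54, -1.43, -6.83], [-0.54, -1.43, -6.83], [-0.54, -1.43, -6.83], [-0.54, -1.43, -6.83]], jaw=[0.4, 0.4, 0.4, 0.4, 0.4, 0.4, 0.4, 0.4, 0.4, 0.4, 0.4, 0.4, 0.4, 0.4, 0.4, 0.4, 0.4, 0.4, 0.4, 0.4], grip_force=20)

```text
clock: 2.17
ee_pos: [0.5048, -0.05, 0.1373]
tcp_rot: [0.077, -0.155, 0.985, 0.013]
wrist_force: [-0.7, -0.2, 0.3]
grip_width: 0.602
```

```bash
python3 goal.py -0.115 0 0.02 90
```

```text
t 2.17 tip in board [-0.1201  0.0006  0.1   ] tool y dir deg 89.98 z.n 1.0000 F board [-0.6  0.   0.4] grip 0.602 q [-0.42 -0.35 -0.54  1.27  0.1  -0.72]
tcp goal [ 0.5217 -0.0452  0.0591] travel [-0.17  -0.022  2.667] rot [ 0.008 -0.005 -0.003]
```

Call:
arm_command(travel=[[0, 0, 1.3], [0, 0, 2.3], [0, 0, 2.7], [0, 0, 2.9], [0, 0, 3.0], [0, 0, 3.0]], rot=[[0, 0, 0], [0, 0, 0], [0, 0, 0], [0, 0, 0], [0, 0, 0], [0, 0, 0]], jaw=[0.4, 0.4, 0.4, 0.4, 0.4, 0.4])

```text
clock: 2.67
ee_pos: [0.5187, -0.0456, 0.0489]
tcp_rot: [0.078, -0.155, 0.985, 0.012]
wrist_force: [0.3, -0.2, -0.1]
grip_width: 0.597
```

Call:
arm_command(travel=[[0, 0, 0.03], [0, 0, 0.07], [0, 0, 0.1], [0, 0, 0.1]], rot=[[0, 0, 0], [0, 0, 0], [0, 0, 0], [0, 0, 0]], jaw=[0.4, 0.4, 0.4, 0.4])

```text
clock: 3.0
ee_pos: [0.5192, -0.0462, 0.0458]
tcp_rot: [0.078, -0.155, 0.985, 0.012]
wrist_force: [-0.5, 0.1, 1.3]
grip_width: 0.599
```

Run:
```python
from goal import *
inb(); c,K,t,M=cam("scene"); cv2.imwrite("pics/s1.png",cv2.resize(c[160:310,180:360],None,fx=4,fy=4,interpolation=cv2.INTER_CUBIC)[:,:,::-1])
```

```text
t 3.00 tip in board [-0.1197 -0.0002  0.0074] tool y dir deg 89.98 z.n 1.0000 F board [-0.3  0.3  1.3] grip 0.599 q [-0.4  -0.25 -0.62  1.08  0.1  -0.7 ]
```

View pics/s1.png

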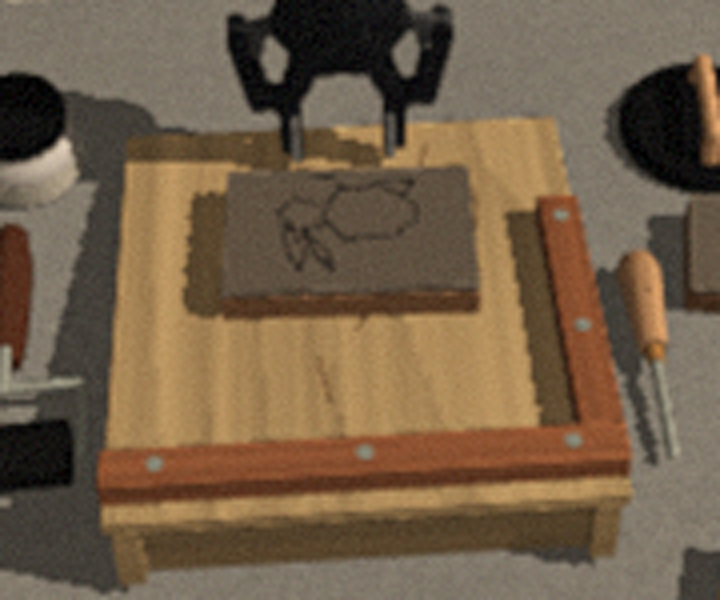

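The picture shows both fingers at about (295,150) and (390,150) in the crop, just clear of the block's low edge and near the face. I'll feel for the face in small steps.

Call:
arm_command(travel=[[0, 0, 0.03], [0, 0, 0.07], [0, 0, 0.1], [0, 0, 0.1]], rot=[[0, 0, 0], [0, 0, 0], [0, 0, 0], [0, 0, 0]], jaw=[0.4, 0.4, 0.4, 0.4])

```text
clock: 3.38
ee_pos: [0.5192, -0.0459, 0.0421]
tcp_rot: [0.077, -0.155, 0.985, 0.012]
wrist_force: [-1.0, 0.8, -1.1]
grip_width: 0.602
```

Call:
arm_command(travel=[[0, 0, 0.03], [0, 0, 0.07], [0, 0, 0.1], [0, 0, 0.1]], rot=[[0, 0, 0], [0, 0, 0], [0, 0, 0], [0, 0, 0]], jaw=[0.4, 0.4, 0.4, 0.4])

```text
clock: 3.72
ee_pos: [0.5197, -0.0457, 0.0391]
tcp_rot: [0.077, -0.155, 0.985, 0.013]
wrist_force: [0.5, -0.6, -0.3]
grip_width: 0.599
```

Call:
arm_command(travel=[[0, 0, 0.03], [0, 0, 0.07], [0, 0, 0.1], [0, 0, 0.1]], rot=[[0, 0, 0], [0, 0, 0], [0, 0, 0], [0, 0, 0]], jaw=[0.4, 0.4, 0.4, 0.4])

```text
clock: 4.05
ee_pos: [0.5201, -0.0458, 0.0386]
tcp_rot: [0.077, -0.155, 0.985, 0.012]
wrist_force: [-17.9, 1.1, 27.6]
grip_width: 0.598
```

```bash
python3 goal.py -0.09 0.0 -0.002 90
```

```text
t 4.05 tip in board [-1.199e-01 -0.000e+00  1.000e-04] tool y dir deg 89.98 z.n 1.0000 F board [-12.1   6.5  29.9] grip 0.598 q [-0.4  -0.24 -0.63  1.06  0.1  -0.7 ]
tcp goal [ 0.5485 -0.0366  0.0412] travel [-0.997  0.002  0.068] rot [ 0.001 -0.011 -0.004]
```

Contact with the face came at nominal tip height 0.000 (about 28 N), so the height calibration is good. Now I lift 7 mm and push up the slope, stopping short of the stop.

Call:
arm_command(travel=[[0, 0, -0.25], [-0.3, 0, -0.25], [-0.55, 0, -0.25], [-0.75, 0, -0.25], [-0.95, 0, -0.25], [-1.2, 0, -0.25], [-1.45, 0, -0.25], [-1.7, 0, -0.25], [-1.95, 0, -0.25], [-2.2, 0, -0.25], [-2.45, 0, -0.25], [-2.7, 0, -0.25], [-2.95, 0, -0.25], [-3.2, 0, -0.25], [-3.4, 0, -0.25], [-3.55, 0, -0.25], [-3.65, 0, -0.25], [-3.7, 0, -0.25], [-3.7, 0, -0.25]], rot=[[0, 0, 0], [0, 0, 0], [0, 0, 0], [0, 0, 0], [0, 0, 0], [0, 0, 0], [0, 0, 0], [0, 0, 0], [0, 0, 0], [0, 0, 0], [0, 0, 0], [0, 0, 0], [0, 0, 0], [0, 0, 0], [0, 0, 0], [0, 0, 0], [0, 0, 0], [0, 0, 0], [0, 0, 0]], jaw=[0.4, 0.4, 0.4, 0.4, 0.4, 0.4, 0.4, 0.4, 0.4, 0.4, 0.4, 0.4, 0.4, 0.4, 0.4, 0.4, 0.4, 0.4, 0.4])

```text
clock: 5.63
ee_pos: [0.6239, -0.0123, 0.0614]
tcp_rot: [0.078, -0.155, 0.985, 0.012]
wrist_force: [0.3, 0.5, -0.2]
grip_width: 0.599
```

Run:
```python
from goal import *
inb(); c,K,t,M=cam("top"); cv2.imwrite("pics/t2.png",cv2.resize(c[125:280,215:375],None,fx=3.6,fy=3.6,interpolation=cv2.INTER_CUBIC)[:,:,::-1])
```

```text
t 5.63 tip in board [-0.0086 -0.0001  0.0055] tool y dir deg 89.99 z.n 1.0000 F board [ 0.4  0.4 -0.3] grip 0.599 q [-0.27  0.06 -0.31  1.08  0.09 -0.58]
```

View pics/t2.png

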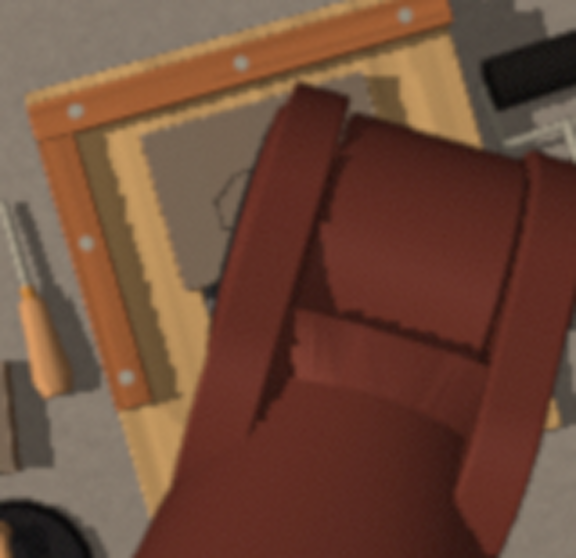

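The block, its top-left corner at about (145,140) in the crop, has slid up square with about 10 mm left to the stop. I continue slowly.

Call:
arm_command(travel=[[-0.1, 0, 0], [-0.2, 0, 0], [-0.27, 0, 0], [-0.33, 0, 0], [-0.37, 0, 0], [-0.4, 0, 0], [-0.4, 0, 0]], rot=[[0, 0, 0], [0, 0, 0], [0, 0, 0], [0, 0, 0], [0, 0, 0], [0, 0, 0], [0, 0, 0]], jaw=[0.4, 0.4, 0.4, 0.4, 0.4, 0.4, 0.4])

```text
clock: 6.27
ee_pos: [0.635, -0.0087, 0.0631]
tcp_rot: [0.077, -0.155, 0.985, 0.012]
wrist_force: [-0.8, -0.9, 0.3]
grip_width: 0.6
```

Call:
arm_command(travel=[[-0.03, 0, 0], [-0.06, 0, 0], [-0.06, 0, 0]], rot=[[0, 0, 0], [0, 0, 0], [0, 0, 0]], jaw=[0.4, 0.4, 0.4])

```text
clock: 6.52
ee_pos: [0.6363, -0.0082, 0.0633]
tcp_rot: [0.077, -0.155, 0.985, 0.012]
wrist_force: [-4.6, -1.8, 2.1]
grip_width: 0.601
```

Call:
arm_command(travel=[[-0.03, 0, 0], [-0.05, 0, 0], [-0.05, 0, 0]], rot=[[0, 0, 0], [0, 0, 0], [0, 0, 0]], jaw=[0.4, 0.4, 0.4])

```text
clock: 6.77
ee_pos: [0.6364, -0.0082, 0.0632]
tcp_rot: [0.076, -0.155, 0.985, 0.012]
wrist_force: [-13.2, -4.3, 7.7]
grip_width: 0.601
```

```bash
python3 goal.py 0.065 -0.14 0.09 0
```

```text
t 6.77 tip in board [ 0.0046 -0.      0.0053] tool y dir deg 89.94 z.n 1.0000 F board [-12.5  -0.    9.8] grip 0.601 q [-0.26  0.09 -0.26  1.08  0.08 -0.56]
tcp goal [ 0.7235 -0.1272  0.1564] travel [-2.004 -4.662 -2.834] rot [-0.027 -0.032 14.991]
```

The block contacts the stop at tip x = 4.6 mm; I predicted 4 mm. Next I back off, lift, turn 90° and move over to the block's right side.

Call:
arm_command(travel=[[0.3, 0, 0], [0.3, 0, -1.2], [0.3, 0, -2.4], [0.2, 0, -2.8], [-1.85, -3.5, -2.8], [-1.85, -3.5, -2.8], [-1.85, -3.5, -2.8], [-1.85, -3.5, -2.8], [-1.85, -3.5, -2.8], [-1.85, -3.5, -2.8], [-1.85, -3.5, -2.8], [-1.85, -3.5, -2.8], [-1.85, -3.5, -2.8], [-1.85, -3.5, -2.8], [-1.85, -3.5, -2.8], [-1.85, -3.5, -2.8], [-1.85, -3.5, -2.8], [-1.85, -3.5, -2.8], [-1.85, -3.5, -2.8], [-1.85, -3.5, -2.8]], rot=[[0, 0, 0], [0, 0, 0], [0, 0, 0], [0, 0, 0], [0, 0, 15], [0, 0, 15], [0, 0, 15], [0, 0, 15], [0, 0, 15], [0, 0, 15], [0, 0, 15], [0, 0, 15], [0, 0, 15], [0, 0, 15], [0, 0, 15], [0, 0, 15], [0, 0, 15], [0, 0, 15], [0, 0, 15], [0, 0, 15]], jaw=[0.4, 0.4, 0.4, 0.4, 0.4, 0.4, 0.4, 0.4, 0.4, 0.4, 0.4, 0.4, 0.4, 0.4, 0.4, 0.4, 0.4, 0.4, 0.4, 0.4])

```text
clock: 8.43
ee_pos: [0.71, -0.0948, 0.1552]
tcp_rot: [0.046, 0.586, 0.807, 0.064]
wrist_force: [0.1, -0.1, -0.2]
grip_width: 0.604
```

```bash
python3 - <<'E'
from goal import *
inb(); c,K,t,M=cam("scene"); cv2.imwrite("pics/s3.png",cv2.resize(c[160:310,180:360],None,fx=4,fy=4,interpolation=cv2.INTER_CUBIC)[:,:,::-1])
E
python3 goal.py 0.06 -0.105 0.006 0
```

```text
t 8.43 tip in board [ 0.062  -0.1051  0.0893] tool y dir deg 0.13 z.n 1.0000 F board [ 0.  -0.2 -0.2] grip 0.604 q [-0.35  0.29  0.12  1.28  0.1   0.91]
t 8.48 tip in board [ 0.062  -0.1051  0.0893] tool y dir deg 0.11 z.n 1.0000 F board [-0.7 -0.5  0.6] grip 0.6 q [-0.35  0.29  0.12  1.28  0.1   0.91]
tcp goal [ 0.7205 -0.0914  0.0726] travel [ 1.000e-03 -6.500e-02  2.775e+00] rot [ 0.    -0.004  0.018]
```

View pics/s3.png

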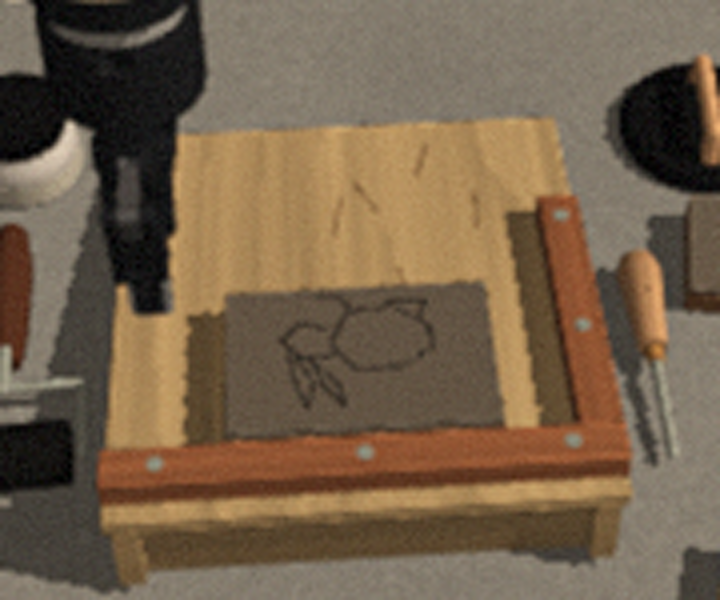

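The block (top-face corners (225,293)–(500,425) in the crop) sits flush on the stop. The fingers are above the bare board to its right. Now I descend and push left along the stop.

Call:
arm_command(travel=[[0, -0.05, 1.2], [0, -0.05, 2.2], [0, -0.05, 2.6], [0, -0.05, 2.76], [0, -0.05, 2.76], [0.25, -0.05, 2.76], [0.45, -0.05, 2.76], [0.65, -0.05, 2.76], [0.85, -0.05, 2.76], [1.05, -0.05, 2.76], [1.25, -0.05, 2.76], [1.4, -0.05, 2.76], [1.55, -0.05, 2.76], [1.65, -0.05, 2.76], [1.65, -0.05, 2.76]], rot=[[0, 0, 0], [0, 0, 0], [0, 0, 0], [0, 0, 0], [0, 0, 0], [0, 0, 0], [0, 0, 0], [0, 0, 0], [0, 0, 0], [0, 0, 0], [0, 0, 0], [0, 0, 0], [0, 0, 0], [0, 0, 0], [0, 0, 0]], jaw=[0.4, 0.4, 0.4, 0.4, 0.4, 0.4, 0.4, 0.4, 0.4, 0.4, 0.4, 0.4, 0.4, 0.4, 0.4])

```text
clock: 9.73
ee_pos: [0.7052, -0.0434, 0.073]
tcp_rot: [0.046, 0.587, 0.806, 0.064]
wrist_force: [0.5, 0.9, 0.6]
grip_width: 0.602
```

Call:
arm_command(travel=[[0.07, 0, 0], [0.14, 0, 0], [0.2, 0, 0], [0.25, 0, 0], [0.28, 0, 0], [0.28, 0, 0]], rot=[[0, 0, 0], [0, 0, 0], [0, 0, 0], [0, 0, 0], [0, 0, 0], [0, 0, 0]], jaw=[0.4, 0.4, 0.4, 0.4, 0.4, 0.4])

```text
clock: 10.23
ee_pos: [0.7027, -0.0359, 0.0729]
tcp_rot: [0.046, 0.587, 0.806, 0.063]
wrist_force: [-0.1, -0.1, 0.6]
grip_width: 0.602
```

```bash
python3 goal.py
```

```text
t 10.23 tip in board [ 0.0601 -0.0467  0.0063] tool y dir deg -0.01 z.n 1.0000 F board [-0.1 -0.1  0.6] grip 0.602 q [-0.27  0.28 -0.03  1.12  0.09  0.99]
```

Call:
arm_command(travel=[[0.03, 0, 0], [0.06, 0, 0], [0.06, 0, 0]], rot=[[0, 0, 0], [0, 0, 0], [0, 0, 0]], jaw=[0.4, 0.4, 0.4])

```text
clock: 10.48
ee_pos: [0.7026, -0.0352, 0.0733]
tcp_rot: [0.046, 0.587, 0.806, 0.063]
wrist_force: [1.1, -5.0, -0.8]
grip_width: 0.601
```

Call:
arm_command(travel=[[0.03, 0, 0], [0.06, 0, 0], [0.06, 0, 0]], rot=[[0, 0, 0], [0, 0, 0], [0, 0, 0]], jaw=[0.4, 0.4, 0.4])

```text
clock: 10.73
ee_pos: [0.7026, -0.035, 0.0737]
tcp_rot: [0.048, 0.587, 0.805, 0.062]
wrist_force: [2.3, -11.1, -2.1]
grip_width: 0.602
```

The block contacts the rail at tip y ≈ −46 mm, as predicted. I retreat, lift clear to the low right, and look.

Call:
arm_command(travel=[[-0.3, 0, 0], [-0.5, 0, 0], [-0.5, 0, -1.2], [-0.5, 0, -2.4], [-0.5, 0, -3.5], [-1.5, -1.0, -4.0], [-2, -2, -4.0], [-2.5, -3, -4.0], [-3, -4, -4.0], [-3, -4, -4.0]], rot=[[0, 0, 0], [0, 0, 0], [0, 0, 0], [0, 0, 0], [0, 0, 0], [0, 0, 0], [0, 0, 0], [0, 0, 0], [0, 0, 0], [0, 0, 0]], jaw=[0.4, 0.4, 0.4, 0.4, 0.4, 0.4, 0.4, 0.4, 0.4, 0.4])

```text
clock: 11.57
ee_pos: [0.5955, -0.1638, 0.1717]
tcp_rot: [0.045, 0.588, 0.805, 0.063]
wrist_force: [-0.2, -0.4, -0.0]
grip_width: 0.597
```

Run:
```python
from goal import *
inb()
for n,o in(("scene",(195,182,345,305)),("top",(215,130,375,280))):
    c,K,t,M=cam(n); cv2.imwrite(f"pics/{n}4.png",cv2.resize(c[o[1]:o[3],o[0]:o[2]],None,fx=4,fy=4,interpolation=cv2.INTER_CUBIC)[:,:,::-1])
    z=.023
    for x,y in((.12,.115),(.12,-.035),(.015,-.035),(.015,.115)):
        u=proj(K,t,M,tb+Rb@np.array([x,y,z])); print(n,((u+.5-np.array(o[:2]))*4-.5).round(0))
```

```text
t 11.57 tip in board [-0.064  -0.1355  0.126 ] tool y dir deg -0.24 z.n 1.0000 F board [-0.3 -0.3  0. ] grip 0.597 q [-0.53  0.01 -0.15  1.31  0.12  0.73]
scene [521. 333.]
scene [239. 349.]
scene [235. 206.]
scene [495. 193.]
top [ 83. 128.]
top [334.  55.]
top [384. 231.]
top [135. 304.]
```

View pics/scene4.png

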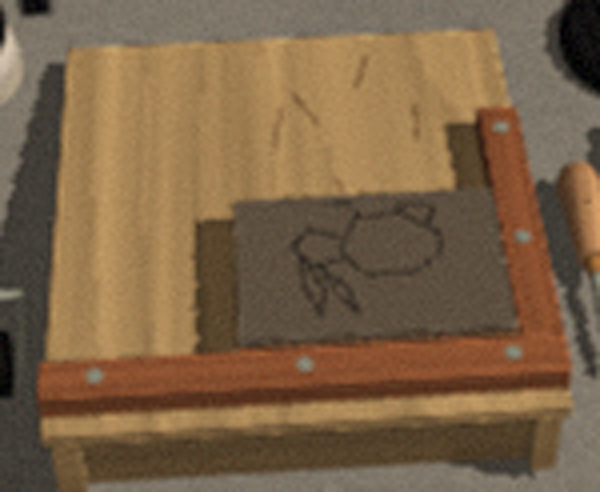

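View pics/top4.png

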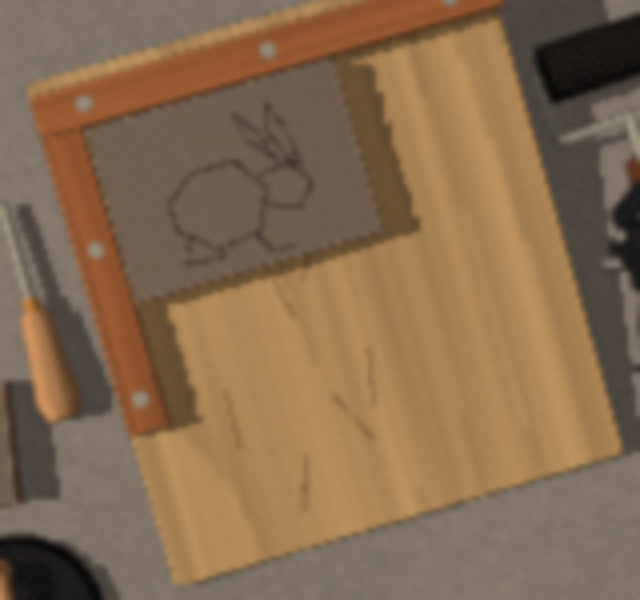

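Both views show the block flush in the corner with no gap at stop or rail. Its corners in the top crop are (83,127), (336,60), (382,235) and (135,302). The predicted home corners are (83,128), (334,55), (384,231) and (135,304), at about 0.55 mm per pixel. The neighbouring things look unmoved, so I hand in.

```bash
python3 -c "
from workcell import ctrl
print(ctrl.job_done())"
```

```text
the job is handed in; nothing more can be done
None
```

The big lino block is in the corner of the carving board, against both the top stop and the side rail, and I've handed the job in. No verdict was reported. It took about 12 s of the 42 s allowed.

I pushed it with two open fingers about 6 mm above the face, first up the slope to the stop (about 13 N at contact), then left along it to the rail (about 11 N). The block was never gripped or lifted.

**Last checks:**
- **Contact points:** the block met the stop and the rail within about 1 mm of where I had worked out.
- **Final pictures:** both views show no gap at the stop or the rail. Three corners in the top view match home to within about 2.5 mm; the far-right one is about 3 mm off. I put that down mostly to my board fit, which was poorest at that end of the stop.
- **Squareness:** the block's low edge looks about 1° off my fitted model, but it lines up with the stop as seen in the picture. The limit is 3°.
- **Other things:** those visible in the last crops looked unmoved. I did not measure their positions, and the mug was outside the crops.
- **Disagreement with the text:** my fit put the middle of the board 3.5 mm lower than described. The push height came from touching the face (about 28 N), so this did not affect the result.

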